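Loosen the sander's wing nut, thread direction unknown

ROBOT

A 6-joint arm with a two-finger parallel gripper is mounted at the origin on the work surface. World frame = base frame: x ahead of the robot, y to its left, z up, the work surface at z = 0. Lengths are in m, angles in rad, forces in N, time in s.
With the tool pointing down it reaches from about 0.25 to 0.725 m from the base axis. Payload 4 kg.
Tool frame: the origin (TCP) lies midway between the tips of the shut fingers; the grasp point (between the pads) lies bot.tcp_to_grasp behind it (bot.tcp_to_grasp is the distance from the TCP to the grasp point, in m); z points along the fingers, y is the line along which they close (so a half turn about z gives the same grasp; the last joint's range is limited). The gripper opens to 85 mm and grips with 20 to 120 N. Pads are 22 mm wide; open, the fingers measure 114 mm over their backs; the gripper's body (76 mm by 85 mm) begins 54 mm behind the grasp point. The pads swing forward as they close: fully open they stand 13 mm farther back than shut.
Start: joints at [-1.157, 0.241, 0.005, 1.335, 0, 1.571], TCP at [0.201, -0.458, 0.231] pointing down, gripper open.
Joint ranges: [-2.72, 2.72], [-1.05, 1.87], [-1.09, 1.28], [-1.99, 2.15], [-1.42, 1.44], [-3.14, 3.14]. Speed limits (rad/s): [2.79, 2.79, 3.14, 3.14, 3.14, 3.14].

INTERFACE

Orientations are given as a unit quaternion [x, y, z, w].
In Python, from workcell import readout, camera, bot gives the robot as it stands. The module is installed in compiled form; this text tells all that it offers.
- The arm moves only by the tool jog_arm, never from a script. Its argument "motion" is a list of rows, each an object of numbers: "x", "y", "z": the shift along the tool's x, y, z in mm; "spin": the turn about the tool's z in degrees; "fingers": the closure, from -1 (fully open) to 1 (shut). A call has 1 to 8 rows; each row is the pose to reach, as a shift and turn from the pose commanded when the call began, along the tool's axes at that moment; what a row does not reach only later rows make up. A row lasts 1/8 s, in which the tool goes at most 62.5 mm and 10.7 degrees, less where a joint would pass 70% of its speed; a pose out of reach is approached as far as the arm can. A call with a gripper value outside its range is refused whole. The fingers move at their own pace and stop on an object; the grip force is fixed at half the most. Time passes only in rows, so rows that repeat a pose let the fingers close. It gives the time, the measured TCP pose, the force, the opening and the grip force at its end, in the units of the state.
- readout.get_obs(): the state, without advancing time (a new reading comes with each control period).
- camera(name): name is "scene" or "top" or "wrist"; returns a dict with "pixels" (420x560x3 uint8, red, green, blue), "K" (3x3 intrinsics, pixels), "rvec" (rotation vector, rad) and "tvec" (3), from world to camera coordinates, as OpenCV has them. Camera axes: x right, y down, z forward; pixel columns grow to the right and rows downward; lengths in m; the calibration is good to about 2 mm. A picture is of the moment at which its call begins. There is no depth.
- bot.job_done(): hands the job in; it is judged then, once.
The state is a dict: "clock": time; "joint_pos": joint angles; "joint_vel": joint speeds; "tau": joint torques, N m; "eef_pos": TCP position; "tool_rot": TCP orientation; "ft_force": force on the tool from outside, world axes, zero at the start; "ft_torque": the same for the moment, N m; "grip_width": finger opening in m; "grasp_force": force on a finger pad.
Only numpy, scipy, OpenCV 4.12 (cv2) and the standard library are available. Lean on these libraries where they do the work, as an engineer would, in place of code of your own. Each camera call takes 0.05 s, during which the arm holds its last target. There are 200 camera calls.

TASK

The backing pad of the sander on the robot's left is to be changed: loosen its wing nut by at least a sixth of a turn (60 degrees) and let go. One of the two sanders has a left-hand thread and nothing shows which, so try the nut one way and, if it stays tight, turn it the other way. Leave the nut of the sander on the right as it is.

Things in the scene. Friction and masses are not known exactly. Their poses are not given: they have to be found in the camera images.
- wing_1 (a point): Steel wing nut on top of sander 1, axis vertical. Its wing is an upright bar 56 long, 12 thick, 34 mm high, gripped across its thickness from above. Point: on the axis, mid-bar, 156 mm above the bench, 11 below the bar's top; x along the bar, z up. 12 mm under the bar is the round pad (125 mm diameter, 121 mm above the bench); between them a boss of 26 mm diameter. Sander fixed in a cradle, blue barrel away from the robot.
- wing_2 (a point): Steel wing nut on top of sander 2, axis vertical. Its wing is an upright bar 56 long, 12 thick, 34 mm high, gripped across its thickness from above. Point: on the axis, mid-bar, 156 mm above the bench, 11 below the bar's top; x along the bar, z up. 12 mm under the bar is the round pad (125 mm diameter, 121 mm above the bench); between them a boss of 26 mm diameter. Sander fixed in a cradle, blue barrel away from the robot.
- nut_1 (a joint): Angle (rad) of sander 1's nut, counter-clockwise from above positive; 0 = tight, as at the start. Of the two alike sanders one is left-hand and one right-hand threaded; either may stand on either side. The loosening way turns evenly for most of a turn against 0.15 N m; the tightening way does not turn at all and the resisting torque climbs at once.
- nut_2 (a joint): Angle (rad) of sander 2's nut, counter-clockwise from above positive; 0 = tight, as at the start. Of the two alike sanders one is left-hand and one right-hand threaded; either may stand on either side. The loosening way turns evenly for most of a turn against 0.15 N m; the tightening way does not turn at all and the resisting torque climbs at once.

How it is judged:
By the outcome, as a careful person would: the job done as asked, in the order asked, and still so for the second after the job is handed in, with the robot touching nothing.
It also fails if it takes over 40 s, if anything falls off the work surface, if the arm or the gripper's body presses on something with over 40 N, if the wrist force passes 120 N, or if a joint passes its speed limit or range.

## Working session

There is one attempt and no reset: what is moved stays moved. The work goes in short steps, Python scripts to look and compute and a tool call to move; the robot and the scene stay as the last step left them, time stands still between calls to the robot, and variables do not carry over. Pictures are saved under pics/ and viewed, at most 10 in all, crops included, and the job is handed in when it is done.

Besides the shell and the picture viewer there is one more tool, called after ">>>" as name(argument=value, ...) on one line, values as JSON. jog_arm: Moves the arm, as the interface text tells. Its arguments: {"type":"object","properties":{"motion":{"type":"array"}},"required":["motion"]}

```bash
mkdir -p pics; python3 - <<'E'
from workcell import readout, camera, bot
import cv2
o=readout.get_obs(); print(o['eef_pos'],o['tool_rot'],o['grip_width'],bot.tcp_to_grasp)
for n in("top","scene"):
    c=camera(n); cv2.imwrite(f'pics/{n}0.png',c['pixels'][:,:,::-1]); print(n,c['K'],c['rvec'],c['tvec'])
E
```

```text
[ 0.20077702 -0.45721461  0.23039994] [ 9.78676809e-01  2.05403441e-01 -2.26807914e-04 -1.03864165e-03] 0.08534755046676383 0.0187
top [[460.99112753   0.         276.13663785]
 [  0.         460.99112753 214.43596077]
 [  0.           0.           1.        ]] [ 2.15712089 -2.17907793  0.09327598] [0.02487483 0.5619209  1.09733572]
scene [[435.96583986   0.         272.36792924]
 [  0.         435.96583986 208.09149681]
 [  0.           0.           1.        ]] [ 1.78409238  1.51300372 -0.76997583] [-0.06780963 -0.19529109  1.39367542]
```

View pics/top0.png

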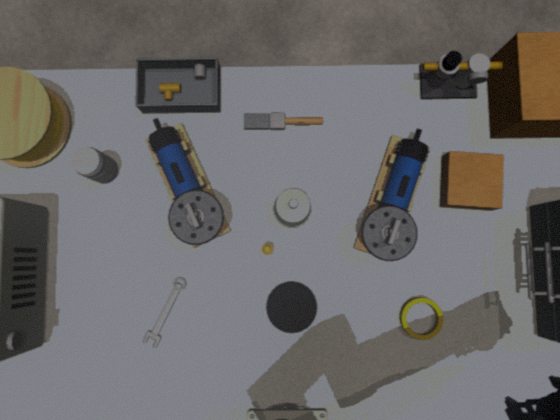

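The top view shows the left sander's pad at about (196,217) with its wing near (196,215), and the right sander's pad at (389,233). Next I'll enlarge the left one.

```bash
cat > h.py <<'E'
import numpy as np, cv2
def ray(c,uv,z):
    R=cv2.Rodrigues(np.array(c['rvec'],float))[0]; t=np.array(c['tvec'],float).ravel()
    d=R.T@np.linalg.inv(c['K'])@np.array([uv[0],uv[1],1.]); o=-R.T@t
    return o+d*(z-o[2])/d[2]
def proj(c,p): return cv2.projectPoints(np.array([p],float),np.array(c['rvec'],float),np.array(c['tvec'],float),c['K'],None)[0].ravel()
E
python3 - <<'E'
from workcell import camera
from h import *
c=camera("top"); im=c['pixels'][:,:,::-1]
cv2.imwrite('pics/crop.png',cv2.resize(im[180:255,155:235],None,fx=7,fy=7,interpolation=cv2.INTER_CUBIC))
print(ray(c,(196,217),.121),ray(c,(389,233),.121))
E
```

```text
[0.54928346 0.19761477 0.121     ] [ 0.50909506 -0.23178549  0.121     ]
```

View pics/crop.png

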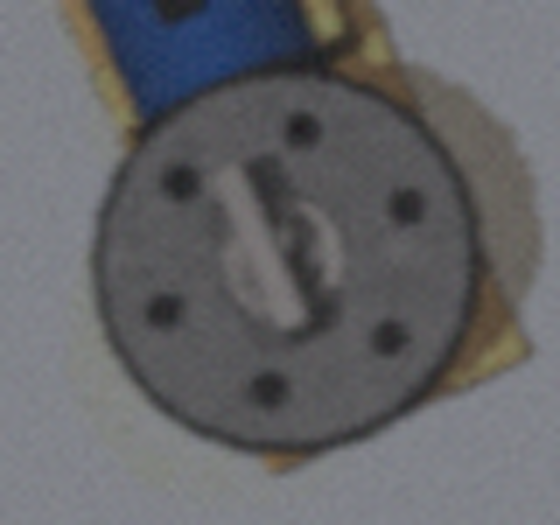

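The crop shows the bar running from crop (230,172) to (290,325), with the pad centre at (285,260). Now the tool-frame shifts.

```bash
cat >> h.py <<'E'
from scipy.spatial.transform import Rotation as Ro
def go(o,target,bar):
    R=Ro.from_quat(o['tool_rot']); s=R.inv().apply(np.array(target)-o['eef_pos'])*1000
    x=R.as_matrix()[:,0]; yaw=np.degrees(np.arctan2(x[1],x[0]))
    sp=(yaw-bar+90)%180-90
    print('shift mm',s.round(1),'yaw',round(yaw,1),'spin',round(sp,1),'q',np.round(o['joint_pos'],3),'F',np.round(o['ft_force'],1),np.round(o['ft_torque'],2),'w',o['grip_width'],'t',o['clock'])
E
python3 - <<'E'
from workcell import camera,readout
from h import *
c=camera("top"); f=lambda u,v,z: ray(c,(155+u/7-.4,180+v/7-.4),z)
a,b=f(230,172,.167),f(290,325,.167); m=(a+b)/2; d=a-b
print(a,b,m,np.linalg.norm(d),'pad',f(285,260,.121))
bar=np.degrees(np.arctan2(d[1],d[0])); print(bar)
go(readout.get_obs(),[m[0],m[1],.26],bar)
for z in (.13,.2): print(ray(c,(293,200),z))
E
```

```text
[0.57284395 0.20768242 0.167     ] [0.52572774 0.18896692 0.167     ] [0.54928584 0.19832467 0.167     ] 0.05069721507489269 pad [0.54987714 0.19915497 0.121     ]
21.663965966029977
shift mm [ 582.7 -460.4  -28.6] yaw 23.7 spin 2.0 q [-1.157  0.241  0.004  1.335  0.     1.571] F [-0.2  0.7  0.5] [ 0.03 -0.   -0.01] w 0.08545436624509131 t 0.2
[ 0.58407808 -0.01947822  0.13      ]
[ 0.57519225 -0.01749885  0.2       ]
```

View pics/scene0.png

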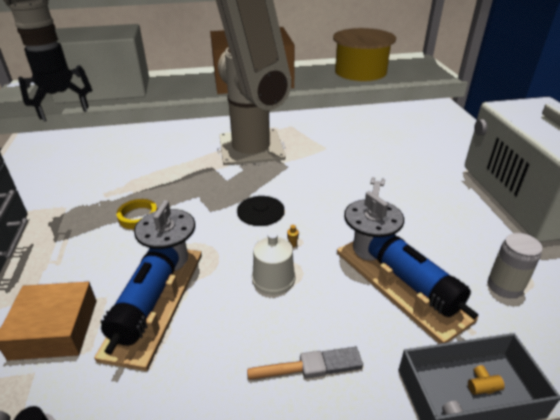

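The scene view shows both sanders and a low pot between them at about (272,262). The way over at about z 0.27 is clear.

>>> jog_arm(motion=[{"x": 40, "y": -32, "z": -30}, {"x": 85, "y": -67, "z": -40}, {"x": 130, "y": -103, "z": -40}, {"x": 175, "y": -138, "z": -40}, {"x": 220, "y": -174, "z": -40}, {"x": 265, "y": -210, "z": -40}, {"x": 310, "y": -245, "z": -40}, {"x": 350, "y": -277, "z": -40}])

```text
validation failed for argument at $.mo...
```

```bash
python3 - <<'E'
from workcell import readout
from h import *
go(readout.get_obs(),[.5495,.1985,.25],21.7)
E
```

```text
shift mm [ 582.9 -460.4  -18.6] yaw 23.7 spin 2.0 q [-1.157  0.241  0.004  1.335  0.     1.571] F [-0.2  0.7  0.5] [ 0.03 -0.   -0.01] w 0.08545436624509131 t 0.2
```

>>> jog_arm(motion=[{"x": 40, "y": -32, "z": -30, "spin": 0, "fingers": -1}, {"x": 85, "y": -67, "z": -40, "spin": 0, "fingers": -1}, {"x": 130, "y": -103, "z": -40, "spin": 0, "fingers": -1}, {"x": 175, "y": -138, "z": -40, "spin": 0, "fingers": -1}, {"x": 220, "y": -174, "z": -40, "spin": 0, "fingers": -1}, {"x": 265, "y": -210, "z": -40, "spin": 0, "fingers": -1}, {"x": 310, "y": -245, "z": -40, "spin": 0, "fingers": -1}, {"x": 350, "y": -277, "z": -40, "spin": 0, "fingers": -1}])

```text
clock: 1.2
eef_pos: [0.4107, -0.0615, 0.2714]
tool_rot: [0.979, 0.206, 0.0, 0.0]
ft_force: [0.8, -0.9, 0.4]
grip_width: 0.0852
grasp_force: 0.0
```

```bash
python3 - <<'E'
from workcell import readout
from h import *
go(readout.get_obs(),[.5495,.1985,.25],21.7)
E
```

```text
shift mm [ 231.8 -182.1   21.4] yaw 23.7 spin 2.0 q [-0.149  0.056 -0.11   1.404 -0.     2.578] F [ 0.8 -0.9  0.4] [-0.07 -0.01 -0.03] w 0.08523744326368313 t 1.2
```

Joint 6 is heading for its limit, so I'll take the half-turn equivalent (spin −178°) during the approach.

>>> jog_arm(motion=[{"x": 30, "y": -24, "z": 0, "spin": -10, "fingers": -1}, {"x": 60, "y": -47, "z": 0, "spin": -20, "fingers": -1}, {"x": 90, "y": -70, "z": 0, "spin": -30, "fingers": -1}, {"x": 120, "y": -94, "z": 0, "spin": -40, "fingers": -1}, {"x": 150, "y": -118, "z": 0, "spin": -50, "fingers": -1}, {"x": 180, "y": -141, "z": 0, "spin": -60, "fingers": -1}, {"x": 205, "y": -161, "z": 0, "spin": -70, "fingers": -1}, {"x": 232, "y": -182, "z": 0, "spin": -80, "fingers": -1}])

```text
clock: 2.2
eef_pos: [0.5496, 0.1975, 0.2709]
tool_rot: [0.615, 0.788, -0.0, -0.0]
ft_force: [0.2, 0.0, 1.0]
grip_width: 0.0853
grasp_force: 0.0
```

>>> jog_arm(motion=[{"x": 0, "y": 0, "z": 0, "spin": -10, "fingers": -1}, {"x": 0, "y": 0, "z": 0, "spin": -20, "fingers": -1}, {"x": 0, "y": 0, "z": 0, "spin": -30, "fingers": -1}, {"x": 0, "y": 0, "z": 0, "spin": -40, "fingers": -1}, {"x": 0, "y": 0, "z": 0, "spin": -50, "fingers": -1}, {"x": 0, "y": 0, "z": 0, "spin": -60, "fingers": -1}, {"x": 0, "y": 0, "z": 0, "spin": -70, "fingers": -1}, {"x": 0, "y": 0, "z": 0, "spin": -80, "fingers": -1}])

```text
clock: 3.2
eef_pos: [0.5492, 0.1964, 0.2709]
tool_rot: [-0.035, 0.999, -0.0, -0.0]
ft_force: [-0.3, -0.0, 0.2]
grip_width: 0.0855
grasp_force: 0.0
```

>>> jog_arm(motion=[{"x": 0, "y": 0, "z": 0, "spin": -9, "fingers": -1}, {"x": 0, "y": 0, "z": 0, "spin": -18, "fingers": -1}, {"x": 0, "y": 0, "z": 0, "spin": -18, "fingers": -1}])

```text
clock: 3.58
eef_pos: [0.5492, 0.1964, 0.271]
tool_rot: [-0.187, 0.982, -0.0, -0.0]
ft_force: [0.2, -0.6, -0.2]
grip_width: 0.0855
grasp_force: 0.0
```

```bash
python3 - <<'E'
from workcell import readout,camera
from h import *
o=readout.get_obs(); go(o,[.5495,.1985,.15],21.7)
c=camera("wrist"); cv2.imwrite('pics/w1.png',c['pixels'][:,:,::-1]); print(proj(c,[.5495,.1985,.167]))
E
```

```text
shift mm [ -1.1   1.8 121. ] yaw -158.4 spin -0.1 q [ 0.343  0.401  0.332  1.503 -0.    -0.034] F [ 0.2 -0.6 -0.2] [ 0.01 -0.04  0.03] w 0.08548834497089906 t 3.575
[282.99788629 213.88184836]
```

View pics/w1.png

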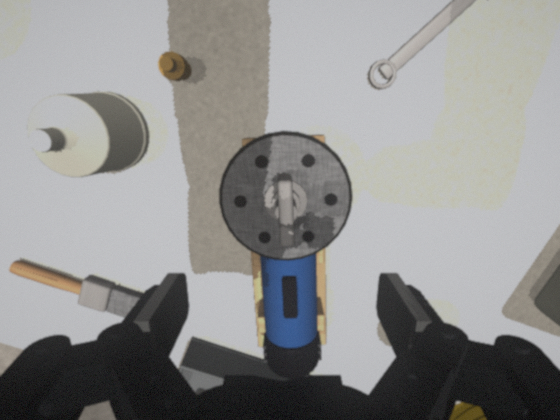

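The wing is seen nearly upright at about (286,200), with the fingers to either side at the bottom. I'll enlarge it to fix the centre and the angle.

```bash
python3 - <<'E'
from h import *
im=cv2.imread('pics/w1.png'); cv2.imwrite('pics/w1c.png',cv2.resize(im[160:250,240:330],None,fx=6,fy=6,interpolation=cv2.INTER_CUBIC))
E
```

```text
(no output)
```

View pics/w1c.png

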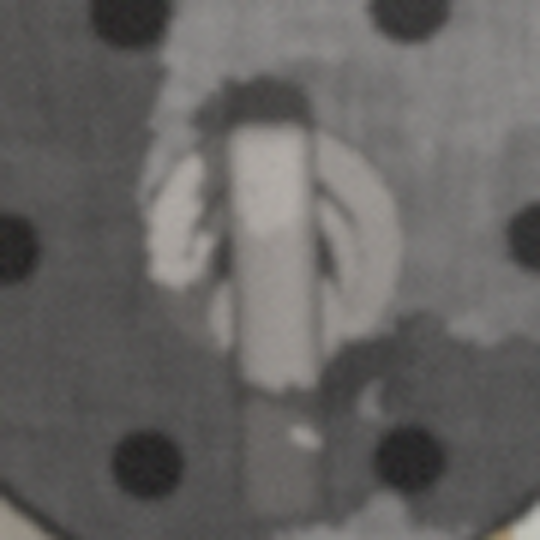

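The bar's top face, part of it shaded, runs from crop (268,125) to (283,512). Its centre is therefore pixel (286,213), which matches the prediction.

```bash
python3 - <<'E'
from workcell import readout,camera
from h import *
c=camera("wrist"); f=lambda u,v: ray(c,(240+u/6-.4,160+v/6-.4),.167)
a,b=f(268,125),f(283,512);m=(a+b)/2;d=b-a
bar=np.degrees(np.arctan2(d[1],d[0])); print(m,np.linalg.norm(d),bar)
go(readout.get_obs(),[m[0],m[1],.139],bar)
E
```

```text
[0.54865269 0.20034841 0.167     ] 0.053732844025026205 23.921841738176674
shift mm [ -0.9   3.9 132.1] yaw -158.4 spin -2.4 q [ 0.343  0.401  0.332  1.503  0.    -0.033] F [ 0.4 -0.2  0.1] [ 0.02 -0.02  0.  ] w 0.085537989586294 t 3.675
```

>>> jog_arm(motion=[{"x": 0, "y": 3, "z": 30, "spin": -2, "fingers": -1}, {"x": -1, "y": 3, "z": 60, "spin": -2, "fingers": -1}, {"x": -1, "y": 3, "z": 90, "spin": -2, "fingers": -1}, {"x": -1, "y": 3, "z": 115, "spin": -2, "fingers": -1}, {"x": -1, "y": 3, "z": 130, "spin": -2, "fingers": -1}, {"x": -1, "y": 3, "z": 130, "spin": -2, "fingers": -1}])

```text
clock: 4.42
eef_pos: [0.5485, 0.1994, 0.1402]
tool_rot: [-0.205, 0.979, -0.0, -0.001]
ft_force: [0.5, -1.4, 0.4]
grip_width: 0.0851
grasp_force: 0.0
```

>>> jog_arm(motion=[{"x": 0, "y": 0, "z": 0, "spin": 0, "fingers": 1}, {"x": 0, "y": 0, "z": 0, "spin": 0, "fingers": 1}, {"x": 0, "y": 0, "z": 0, "spin": 0, "fingers": 1}, {"x": 0, "y": 0, "z": 0, "spin": 0, "fingers": 1}, {"x": 0, "y": 0, "z": 0, "spin": 0, "fingers": 1}, {"x": 0, "y": 0, "z": 0, "spin": 0, "fingers": 1}, {"x": 0, "y": 0, "z": 0, "spin": 0, "fingers": 1}, {"x": 0, "y": 0, "z": 0, "spin": 0, "fingers": 1}])

```text
clock: 5.42
eef_pos: [0.5494, 0.1996, 0.1419]
tool_rot: [-0.205, 0.979, -0.0, 0.0]
ft_force: [-0.7, -1.4, 5.8]
grip_width: 0.0112
grasp_force: 60.6
```

```bash
python3 - <<'E'
from workcell import readout,camera
from h import *
go(readout.get_obs(),[.549,.1995,.139],23)
E
```

```text
shift mm [0.4 0.1 2.9] yaw -156.3 spin 0.7 q [ 0.349  0.456  0.079  1.193 -0.    -0.065] F [-0.7 -1.4  5.8] [-0.22  0.16  0.29] w 0.011194708699273755 t 5.425
```

It's gripped at 11 mm. Trying counter-clockwise (negative spin) by 6°.

>>> jog_arm(motion=[{"x": 0, "y": 0, "z": 0, "spin": -3, "fingers": 1}, {"x": 0, "y": 0, "z": 0, "spin": -6, "fingers": 1}, {"x": 0, "y": 0, "z": 0, "spin": -6, "fingers": 1}])

```text
clock: 5.8
eef_pos: [0.5495, 0.1996, 0.1419]
tool_rot: [-0.256, 0.967, -0.0, 0.0]
ft_force: [-0.8, -1.7, 5.7]
grip_width: 0.0111
grasp_force: 60.7
```

```bash
python3 - <<'E'
from workcell import readout,camera
from h import *
go(readout.get_obs(),[.549,.1995,.139],23)
E
```

```text
shift mm [0.4 0.2 2.9] yaw -150.3 spin 6.7 q [ 0.348  0.456  0.079  1.193 -0.    -0.17 ] F [-0.8 -1.7  5.7] [-0.23  0.17  0.15] w 0.01112509207905799 t 5.8
```

>>> jog_arm(motion=[{"x": 0, "y": 0, "z": 0, "spin": -4, "fingers": 1}, {"x": 0, "y": 0, "z": 0, "spin": -8, "fingers": 1}, {"x": 0, "y": 0, "z": 0, "spin": -8, "fingers": 1}])

```text
clock: 6.18
eef_pos: [0.5495, 0.1995, 0.1419]
tool_rot: [-0.323, 0.946, -0.0, 0.0]
ft_force: [0.0, -0.8, 5.8]
grip_width: 0.0109
grasp_force: 60.7
```

```bash
python3 - <<'E'
from workcell import readout,camera
from h import *
go(readout.get_obs(),[.549,.1995,.139],23)
c=camera("wrist"); cv2.imwrite('pics/w2.png',c['pixels'][:,:,::-1])
E
```

```text
shift mm [0.4 0.3 2.9] yaw -142.3 spin 14.7 q [ 0.348  0.456  0.079  1.193 -0.    -0.31 ] F [ 0.  -0.8  5.8] [-0.28  0.17  0.19] w 0.010862203255444585 t 6.175
```

View pics/w2.png

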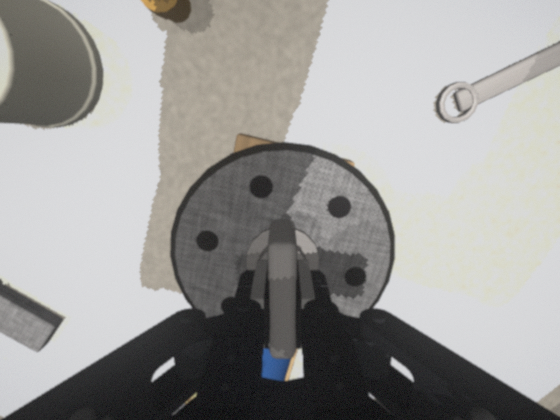

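The bar from (283,235) to (283,350) still lies in line with the fingers after 14°, and the torque stays flat, so counter-clockwise is loosening. Turning on.

>>> jog_arm(motion=[{"x": 0, "y": 0, "z": 0, "spin": -8, "fingers": 1}, {"x": 0, "y": 0, "z": 0, "spin": -16, "fingers": 1}, {"x": 0, "y": 0, "z": 0, "spin": -24, "fingers": 1}, {"x": 0, "y": 0, "z": 0, "spin": -32, "fingers": 1}, {"x": 0, "y": 0, "z": 0, "spin": -40, "fingers": 1}, {"x": 0, "y": 0, "z": 0, "spin": -48, "fingers": 1}, {"x": 0, "y": 0, "z": 0, "spin": -56, "fingers": 1}, {"x": 0, "y": 0, "z": 0, "spin": -64, "fingers": 1}])

```text
clock: 7.22
eef_pos: [0.5497, 0.1994, 0.1419]
tool_rot: [0.777, -0.63, 0.001, -0.0]
ft_force: [-0.6, -1.4, 4.1]
grip_width: 0.0111
grasp_force: 60.6
```

>>> jog_arm(motion=[{"x": 0, "y": 0, "z": 0, "spin": -8, "fingers": 1}, {"x": 0, "y": 0, "z": 0, "spin": -16, "fingers": 1}, {"x": 0, "y": 0, "z": 0, "spin": -16, "fingers": 1}])

```text
clock: 7.6
eef_pos: [0.5498, 0.1995, 0.1419]
tool_rot: [0.856, -0.518, 0.001, -0.0]
ft_force: [-0.4, -1.1, 6.1]
grip_width: 0.0108
grasp_force: 60.7
```

>>> jog_arm(motion=[{"x": 0, "y": 0, "z": 0, "spin": 0, "fingers": -1}, {"x": 0, "y": 0, "z": 0, "spin": 0, "fingers": -1}, {"x": 0, "y": 0, "z": 0, "spin": 0, "fingers": -1}, {"x": 0, "y": 0, "z": 0, "spin": 0, "fingers": -1}, {"x": 0, "y": 0, "z": 0, "spin": 0, "fingers": -1}, {"x": 0, "y": 0, "z": 0, "spin": 0, "fingers": -1}, {"x": 0, "y": 0, "z": 0, "spin": 0, "fingers": -1}])

```text
clock: 8.48
eef_pos: [0.5492, 0.1996, 0.1413]
tool_rot: [0.856, -0.517, 0.0, -0.0]
ft_force: [-0.3, -0.2, -0.2]
grip_width: 0.0856
grasp_force: 0.0
```

Now up, then check.

>>> jog_arm(motion=[{"x": 0, "y": 0, "z": -25, "spin": 0, "fingers": -1}, {"x": 0, "y": 0, "z": -65, "spin": 0, "fingers": -1}, {"x": 0, "y": 0, "z": -105, "spin": 0, "fingers": -1}, {"x": 0, "y": 0, "z": -130, "spin": 0, "fingers": -1}, {"x": 0, "y": 0, "z": -130, "spin": 0, "fingers": -1}])

```text
clock: 9.1
eef_pos: [0.5504, 0.2001, 0.2737]
tool_rot: [0.856, -0.517, 0.002, -0.002]
ft_force: [-0.1, -0.4, -0.4]
grip_width: 0.0853
grasp_force: 0.0
```

```bash
python3 - <<'E'
from workcell import readout,camera
from h import *
go(readout.get_obs(),[.549,.1995,.139],23)
c=camera("wrist"); cv2.imwrite('pics/w3.png',c['pixels'][:,:,::-1])
E
```

```text
shift mm [ -0.3   2.2 134.7] yaw -62.3 spin -85.3 q [ 0.349  0.401  0.338  1.503 -0.    -1.706] F [-0.1 -0.4 -0.4] [-0.01  0.   -0.01] w 0.08531712380373892 t 9.1
```

View pics/w3.png

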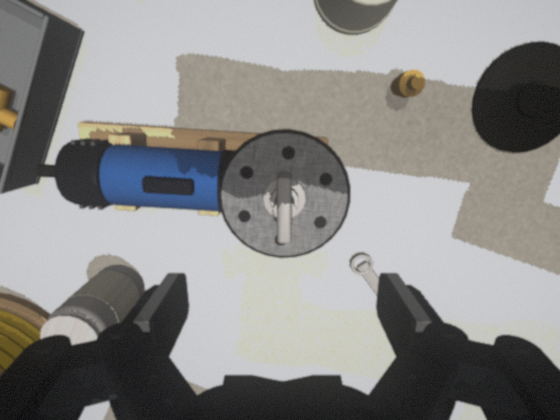

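The wing, from (285,180) to (283,240), now stands at right angles to the barrel, so it has turned about 90°. The fingers are clear of it.

```bash
python3 -c "
from workcell import bot
print(bot.job_done())"
```

```text
the job is handed in; nothing more can be done
None
```

The left sander's wing nut is loosened by about 90° counter-clockwise and released, the right sander's nut was not touched, and the job was handed in at about 9 s.

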